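# Seat the adapter plate on the three-ball dock

### The job

Pick up the adapter plate by its handle and seat it fully home on the three balls of the dock, orange stripe to orange stripe, with both sprung rollers snapped over its side rails. Guide it all the way down, with no more than about 25 N, and keep hold until you feel it sit on the balls; do not let go early and leave the springs to slam it home. Then let go, and leave the other parts on the bench where they are.

Things in the scene. Friction and masses are not known exactly. Their poses are not given: they have to be found in the camera images.
- plate: Loose aluminium adapter plate, 0.2 to 0.4 kg, 90 mm along its x, 102 mm along y over its edge strips (rails), 69 mm high with its handle. Origin: centre of the underside (the lower edges of the vee grooves, on which it stands on the bench); z up, -x towards its orange stripe. Slab from z = 8 to 16 mm.
- plate_handle (a point): Centre of the plate's black handle bar, 56 mm (plate x) by 14 mm (plate y) by 18 mm high, 60 mm above the plate's origin (top at 69 mm), 35 mm free under it between two 9 mm posts at x = +-18 mm. Grasp it across its 14 mm with the fingers closing along plate y; keep the fingertips above z = 35 mm, for the rollers and housings stand close beside the plate in y.
- plate_mark (a point): Middle of the orange stripe on the plate's top, 38 mm towards plate -x, 16 mm above the plate's origin.
- plate_rail (a point): Middle of the steel edge strip (rail) on the plate's +y side, 64 mm long along plate x: crest at y = +51 mm, z = 11 to 12 mm; below it a steep bevel runs in to y = 44 mm at z = 1 mm, above it a 45 degree bevel runs in to y = 45 mm at z = 18 mm. The strip on the other side is its mirror image.
- plate_vee (a point): Mouth of one of three vee grooves under the plate (this one 32 mm towards plate +x; the others at +-120 degrees from it). Radial, 90 degrees, 20 mm wide at z = 0, sloping up at 45 degrees to the slab. They centre themselves on the balls of the dock when within about 3 mm.
- dock: Fixed foot of the dock, dark steel slab 110 x 150 x 12 mm; origin at the centre of its underside on the bench, z up, -x towards the orange stripe. Above it stands an aluminium seat, 100 (x) x 180 (y) x 12 mm, level, centred, not turned, whose height is adjustable and NOT measured: its underside is locked anywhere from 30 to 60 mm above the bench.
- dock_home (a point): Point 48 mm above the dock's origin: where the origin of a plate that is home lies if the seat is at its lowest; it lies up to 30 mm higher as the seat does (always 18 mm above the seat's underside), plate x along dock x. The seat carries three steel balls of 16 mm, 32 mm from the centre at 0 and +-120 degrees from dock +x, like the plate's grooves.
- dock_spring (a point): Point on the +y side where a spring housing stands on the seat: each, at y = +-66 to +-88 mm, 50 mm wide in x, top 50 mm above the seat's underside, holds a sprung roller: two round 12 mm wheels 40 mm apart in x on one axle, 38 mm above the seat's underside, at y = +-50 mm when out. A plate laid in level stands on the wheels, about 21 mm above home.
- roller_left (a joint): Travel (m) of the sprung roller on the dock's +y side, outwards (reading noise about 0.0006): 0 = out, about 0.007 = at the crest of a rail, 0.001 to 0.0025 = on the upper bevel of a plate that is home. Spring 3 N at 0, 0.5 N more per mm. Pressing the plate down (6 to 14 N in all), held level by its handle, spreads both rollers.
- roller_right (a joint): The same on the dock's -y side; the two are linked and spread alike. Past the crests, about 8 mm above home, the rollers pull the plate down: a hand that holds it feels the resistance fall away and turn to a pull of 5 to 10 N, until it lands on the balls and resistance rises steeply. An unheld plate may tip when pressed.
- capacitor: Blue upright capacitor, 35 mm across, 56 mm high; origin at the centre of its underside. Bystander.
- relay: Black relay cube of 30 mm; origin at the centre of its underside. Bystander.
- coupling: White and red shaft coupling, 25 mm across, 34 mm high; origin at the centre of its underside. Bystander.
- spare_board: Green circuit board with components, 123 x 136 x 50 mm; origin at the centre of its underside. Bystander.

How it is judged:
By the outcome, as a careful person would: the job done as asked, in the order asked, and still so for the second after the job is handed in, with the robot touching nothing.
It also fails if it takes over 54 s, if anything falls off the work surface, if the arm or the gripper's body presses on something with over 40 N, if the wrist force passes 120 N, or if a joint passes its speed limit or range.

### The arm

A 6-joint arm with a two-finger parallel gripper is mounted at the origin on a cart in front of the work surface, level with it; the furniture and walls round the work are solid. World frame = base frame: x ahead of the robot, y to its left, z up, the work surface at z = 0. Lengths are in m, angles in degrees, forces in N, time in s.
With the tool pointing down it reaches from about 0.35 to 0.875 m from the base axis. Payload 4.2 kg.
Tool frame: the origin (TCP) lies on the centre line of the jaws, within the pads' length; the fingertips stand 25 mm ahead of it and the grasp point (between the pads) lies 6 mm ahead of it; z points along the fingers, y is the line along which they close (so a half turn about z gives the same grasp; the last joint's range is limited). The gripper opens to 87 mm and grips with 3 to 60 N. Pads are 19 mm wide; open, the fingers measure 117 mm over their backs; the gripper's body (75 mm by 190 mm) begins 51 mm behind the grasp point.
Start: joints at [-54.397, 22.042, 0.453, 0, -68.411, -14.817], TCP at [0.222, -0.584, 0.248] pointing down, gripper open.
Joint ranges: [-179.83, 179.83], [-69.29, 118.12], [-61.27, 80.66], [-181.25, 117.63], [-171.15, -9.14], [-177.46, 177.46]. Speed limits (degrees/s): [159.86, 159.86, 180, 180, 180, 180].

### API

Orientations are given as a 3x3 rotation matrix whose columns are the frame's x, y, z axes.
In Python, from station import r gives the robot as it stands.
- The arm moves only by the tool move_arm, never from a script. Its argument "series" is a list of rows, each an object with "grip": the opening, from 0 (shut) to 1 (fully open); "xyz": the shift along the tool's x, y, z in mm, a list of three; "angular": the turn, a rotation vector about the tool's x, y, z in rad, a list of three. A call has 1 to 10 rows; each row is the pose to reach, as a shift and turn from the pose commanded when the call began, along the tool's axes at that moment; what a row does not reach only later rows make up. A row lasts 1/10 s, in which the tool goes at most 50 mm and 8.59 degrees, less where a joint would pass 70% of its speed; a pose out of reach is approached as far as the arm can. A call with a gripper value outside its range is refused whole. The fingers move at their own pace and stop on an object; the grip force is fixed at half the most. Time passes only in rows, so rows that repeat a pose let the fingers close. It gives the time, the measured TCP pose, the force, the opening and the grip force at its end, in the units of the state.
- r.sense(): the state, without advancing time (a new reading comes with each control period).
- r.capture(name): name is "side" or "top"; returns a dict with "img" (400x640x3 uint8, red, green, blue), "camera_matrix" (3x3 intrinsics, pixels), "k1" (the pictures are not rectified: a ray, as slopes to the right and down, at radius r is drawn at 1 + k1 r^2 times it, then the intrinsics apply), "rvec" (rotation vector, rad) and "tvec" (3), from world to camera coordinates, as OpenCV has them. Camera axes: x right, y down, z forward; pixel columns grow to the right and rows downward; lengths in m; the calibration is good to about 2 mm. A picture is of the moment at which its call begins. There is no depth.
- r.finish_job(): hands the job in; it is judged then, once.
The state is a dict: "time_s": time; "joints": joint angles; "joint_velocities": joint speeds; "effort": joint torques, N m; "tcp_pos": TCP position; "ee_rot": TCP orientation; "wrist_force": force on the tool from outside, world axes, zero at the start; "moment": the same for the moment, N m; "gripper_width": opening from 0.0 (shut) to 1.0 (fully open); "gripper_force": force on a finger pad.
Only numpy, scipy, OpenCV 4.12 (cv2) and the standard library are available. Lean on these libraries where they do the work, as an engineer would, in place of code of your own. Each camera call takes 0.05 s, during which the arm holds its last target. There are 200 camera calls.

## Working session

There is one attempt and no reset: what is moved stays moved. The work goes in short steps, Python scripts to look and compute and a tool call to move; the robot and the scene stay as the last step left them, time stands still between calls to the robot, and variables do not carry over. Pictures are saved under pics/ and viewed, at most 10 in all, crops included, and the job is handed in when it is done.

Besides the shell and the picture viewer there is one more tool, called after ">>>" in YAML: its name, and indented under it one key for each argument. move_arm: Moves the arm, as the interface text tells. Its arguments: {"type":"object","properties":{"series":{"type":"array"}},"required":["series"]}

```bash
mkdir -p pics; cat > h.py <<'E'
import numpy as np, cv2
from station import r
def cap(n,f):
    c=r.capture(n); cv2.imwrite(f,cv2.cvtColor(c["img"],cv2.COLOR_RGB2BGR)); return c
def Rt(c):
    return cv2.Rodrigues(np.array(c["rvec"],float))[0],np.array(c["tvec"],float).ravel()
def proj(c,P):
    R,t=Rt(c);K=np.array(c["camera_matrix"]);p=np.atleast_2d(P)@R.T+t
    s=p[:,:2]/p[:,2:];s=s*(1+c["k1"]*(s**2).sum(1,keepdims=True));return s@K[:2,:2].T+K[:2,2]
def ray(c,uv):
    R,t=Rt(c);K=np.array(c["camera_matrix"])
    d=cv2.undistortPoints(np.array([[uv]],float),K,np.array([c["k1"],0,0,0,0.]))[0,0]
    return -R.T@t,R.T@np.array([d[0],d[1],1])
def atz(c,uv,z):
    o,d=ray(c,uv);return o+d*(z-o[2])/d[2]
E
python3 - <<'E'
from h import *
for n in("side","top"):
    c=cap(n,f"pics/{n}0.png");R,t=Rt(c);print(n,-R.T@t,R[2],c["camera_matrix"],c["k1"])
s=r.sense();print(s)
E
```

```text
side [0.3094197  0.72720476 0.59259128] [ 0.27753032 -0.78376573 -0.55559715] [[400.90559416   0.         315.08199736]
 [  0.         400.90559416 200.7549882 ]
 [  0.           0.           1.        ]] 0.004495281288888314
top [ 0.37751969 -0.0517677   1.10690369] [ 0.19892301  0.02105728 -0.97978887] [[366.02757584   0.         325.4730713 ]
 [  0.         366.02757584 202.95373125]
 [  0.           0.           1.        ]] -0.060045571777745325
{'time_s': 0.1, 'joints': array([-5.43968499e+01,  2.20874162e+01,  3.89793113e-01, -2.42035947e-02,
       -6.84114797e+01, -1.48168609e+01]), 'joint_velocities': array([ 0.04035707, -0.14179527,  0.16707378,  0.06800544,  0.00731428,
       -0.06258404]), 'effort': array([-7.05201273e-04, -3.91690671e+01,  1.87935144e+01,  4.23191652e+00,
        1.34542241e-02, -7.80816231e-05]), 'tcp_pos': array([ 0.22165562, -0.58387076,  0.24657557]), 'ee_rot': array([[-9.34965865e-01, -3.54736817e-01, -7.89174762e-04],
       [-3.54737679e-01,  9.34964182e-01,  1.77689738e-03],
       [ 1.07519217e-04,  1.94128841e-03, -9.99998110e-01]]), 'wrist_force': array([0.20955395, 0.38618098, 0.45392729]), 'moment': array([0.04145191, 0.00625959, 0.00315566]), 'gripper_force': 0.0, 'gripper_width': 1.0005366402808762}
```

View pics/top0.png

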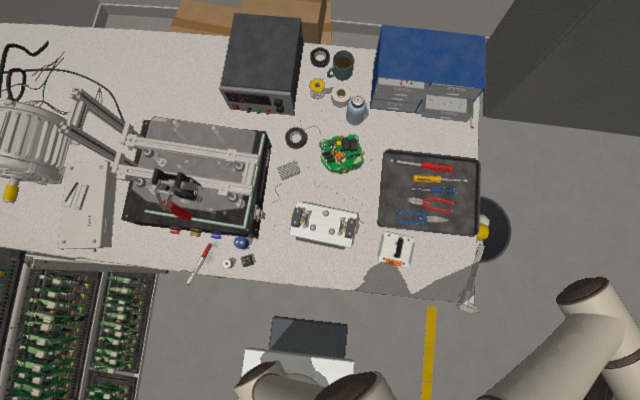

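View pics/side0.png

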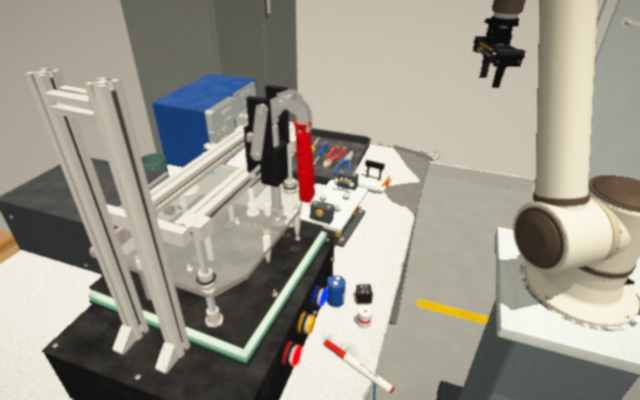

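The top view shows the plate at about (396,248) with its stripe at about (393,262), and the dock at about (324,225). In the side view the dock is partly hidden near (340,205) and the plate is at (374,175). I'll enlarge both.

```bash
python3 - <<'E'
from h import *
a=cv2.imread("pics/top0.png")[190:280,280:425];b=cv2.imread("pics/side0.png")[150:250,290:400]
cv2.imwrite("pics/tz.png",cv2.resize(a,None,fx=5.5,fy=5.5,interpolation=cv2.INTER_CUBIC))
cv2.imwrite("pics/sz.png",cv2.resize(b,None,fx=6,fy=6,interpolation=cv2.INTER_CUBIC))
E
```

```text
(no output)
```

View pics/tz.png

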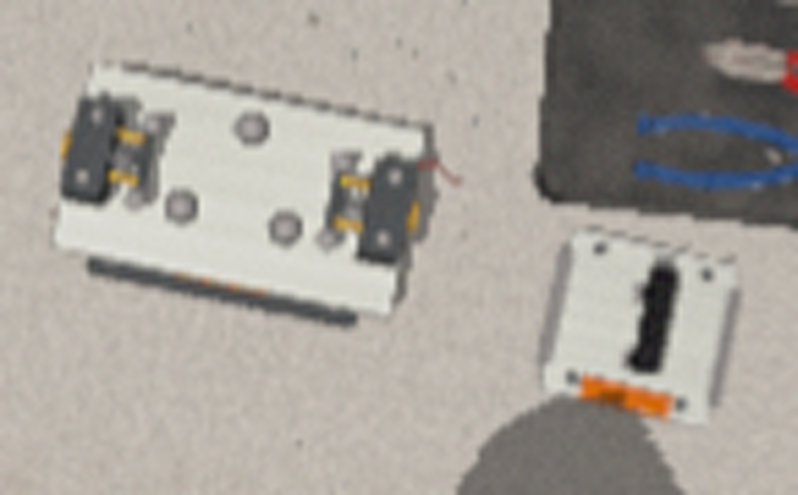

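View pics/sz.png

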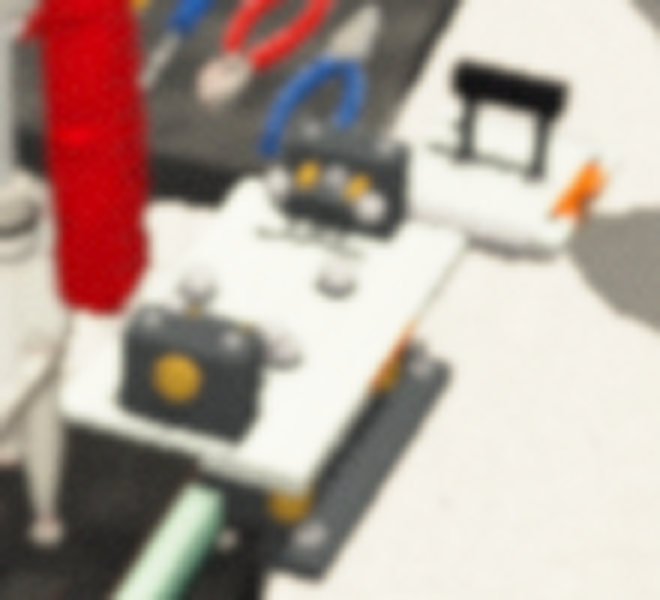

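The crops show the plate and the dock with both stripes facing the robot. The balls, seat corners and handle ends are all readable, so I'll fit the poses by least squares.

```bash
cat > fit.py <<'E'
from h import *
from scipy.optimize import least_squares
cs={n:r.capture(n) for n in("top","side")}
px={"top":lambda u:(np.array(u)+.5)/5.5-.5+[280,190],"side":lambda u:(np.array(u)+.5)/6-.5+[290,150]}
def fit(obs,dz,p0):
    def f(p):
        out=[]
        for cam,u,P in obs:
            P=np.array(P,float)/1000;c,s=np.cos(p[2]),np.sin(p[2])
            z=P[2]+(p[3] if dz(P) else 0)
            W=[p[0]+c*P[0]-s*P[1],p[1]+s*P[0]+c*P[1],z]
            out+=list(proj(cs[cam],W)[0]-px[cam](u))
        return np.array(out)
    q=least_squares(f,p0,loss="soft_l1",f_scale=.7);print(np.round(q.x,4),"yaw",np.degrees(q.x[2]))
    for o,e in zip(obs,f(q.x).reshape(-1,2)):print(o[0],o[2],np.round(e,2))
    return q.x
T,S="top","side"
print("plate")
fit([(T,(627,397),(-38,0,16)),(T,(663,264),(28,0,68)),(T,(644,370),(-28,0,68)),(S,(582,190),(-38,0,16)),(S,(455,78),(28,0,61)),(S,(566,100),(-28,0,61)),
 (S,(508,90),(0,0,60))],lambda P:False,[.5,-.2,0,0])
print("dock")
H=.001
fit([(T,(251,127),(32,0,18.5)),(T,(181,207),(-16,27.7,18.5)),(T,(286,229),(-16,-27.7,18.5)),
(T,(95,65),(50,90,12)),(T,(430,123),(50,-90,12)),(T,(390,315),(-50,-90,12)),(T,(57,245),(-50,90,12)),
(S,(197,278),(32,0,18.5)),(S,(335,278),(-16,-27.7,18.5)),(S,(283,345),(-16,27.7,18.5)),
(S,(467,232),(-50,-90,12)),(S,(305,470),(-50,90,12)),(S,(240,183),(50,-90,12))],lambda P:True,[.45,0,0,.045])
E
python3 fit.py
```

```text
plate
[ 0.4825 -0.2499 -0.075   0.    ] yaw -4.296276930215652
top (-38, 0, 16) [-0.16 -0.12]
top (28, 0, 68) [0.03 0.28]
top (-28, 0, 68) [0.63 0.48]
side (-38, 0, 16) [-0.59  0.18]
side (28, 0, 61) [-0.72 -0.12]
side (-28, 0, 61) [0.27 0.31]
side (0, 0, 60) [0.08 0.23]
dock
[ 0.5281 -0.0301 -0.0854  0.0524] yaw -4.89364471488835
top (32, 0, 18.5) [ 0.35 -0.17]
top (-16, 27.7, 18.5) [ 0.31 -0.28]
top (-16, -27.7, 18.5) [ 0.3  -0.57]
top (50, 90, 12) [-0.44 -0.34]
top (50, -90, 12) [-0.47  0.82]
top (-50, -90, 12) [ 0.63 -0.06]
top (-50, 90, 12) [-0.78  0.53]
side (32, 0, 18.5) [0.04 0.39]
side (-16, -27.7, 18.5) [ 0.06 -0.63]
side (-16, 27.7, 18.5) [0.01 0.11]
side (-50, -90, 12) [-0.3   0.11]
side (-50, 90, 12) [-0.03  0.5 ]
side (50, -90, 12) [ 0.54 -0.55]
```

>>> move_arm:
  series:
    - {"grip": 0.7,"xyz": [-40,24,0],"angular": [0,0,0.05]}
    - {"grip": 0.7,"xyz": [-80,48,0],"angular": [0,0,0.12]}
    - {"grip": 0.7,"xyz": [-120,73,0],"angular": [0,0,0.2]}
    - {"grip": 0.7,"xyz": [-160,97,0],"angular": [0,0,0.28]}
    - {"grip": 0.7,"xyz": [-200,121,10],"angular": [0,0,0.36]}
    - {"grip": 0.7,"xyz": [-240,146,30],"angular": [0,0,0.442]}
    - {"grip": 0.7,"xyz": [-280,170,50],"angular": [0,0,0.442]}
    - {"grip": 0.7,"xyz": [-320,194,70],"angular": [0,0,0.442]}
    - {"grip": 0.7,"xyz": [-362,220,95],"angular": [0,0,0.442]}
    - {"grip": 0.7,"xyz": [-362,220,95],"angular": [0,0,0.442]}

```text
time_s: 1.2
tcp_pos: [0.4831, -0.2466, 0.1498]
ee_rot: [[-0.997, 0.075, -0.004], [0.075, 0.997, 0.002], [0.004, 0.001, -1.0]]
wrist_force: [-0.3, 0.5, -0.1]
gripper_width: 0.701
gripper_force: 0.0
```

```bash
python3 - <<'E'
from h import *
c=cap("side","pics/s1.png");d=cap("top","pics/t1.png");s=r.sense();print(s["time_s"],s["tcp_pos"],s["ee_rot"],s["wrist_force"])
a=cv2.imread("pics/s1.png")[80:240,290:450];b=cv2.imread("pics/t1.png")[170:280,330:440]
cv2.imwrite("pics/c1.png",np.hstack([cv2.resize(a,(400,400),interpolation=2),cv2.resize(b,(400,400),interpolation=2)]))
E
```

```text
1.3 [ 0.48245636 -0.24889387  0.15152863] [[-9.97085270e-01  7.62579191e-02 -2.38606512e-03]
 [ 7.62571256e-02  9.97088097e-01  4.21917898e-04]
 [ 2.41129171e-03  2.38733654e-04 -9.99997064e-01]] [-0.38359534 -0.490638    0.48143757]
```

View pics/c1.png

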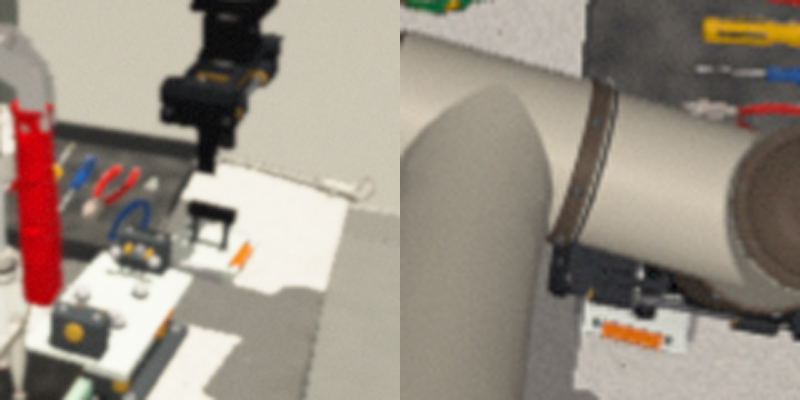

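The side view shows the fingers at crop (207,150), straight above the handle at crop (212,212), so they are aligned. I'll descend and grip.

>>> move_arm:
  series:
    - {"grip": 0.7,"xyz": [0,-1,25],"angular": [0,0,0]}
    - {"grip": 0.7,"xyz": [0,-1,50],"angular": [0,0,0]}
    - {"grip": 0.7,"xyz": [0,-1,70],"angular": [0,0,0]}
    - {"grip": 0.7,"xyz": [0,-1,85],"angular": [0,0,0]}
    - {"grip": 0.7,"xyz": [0,-1,85],"angular": [0,0,0]}
    - {"grip": 0,"xyz": [0,-1,85],"angular": [0,0,0]}
    - {"grip": 0,"xyz": [0,-1,85],"angular": [0,0,0]}
    - {"grip": 0,"xyz": [0,-1,85],"angular": [0,0,0]}
    - {"grip": 0,"xyz": [0,-1,85],"angular": [0,0,0]}
    - {"grip": 0,"xyz": [0,-1,85],"angular": [0,0,0]}

```text
time_s: 2.3
tcp_pos: [0.4823, -0.2512, 0.0681]
ee_rot: [[-0.997, 0.079, 0.001], [0.079, 0.997, -0.0], [-0.001, -0.0, -1.0]]
wrist_force: [0.1, -0.2, 0.5]
gripper_width: 0.334
gripper_force: 0.0
```

>>> move_arm:
  series:
    - {"grip": 0,"xyz": [0,0,0],"angular": [0,0,0]}
    - {"grip": 0,"xyz": [0,0,-5],"angular": [0,0,0]}
    - {"grip": 0,"xyz": [0,0,-15],"angular": [0,0,0]}
    - {"grip": 0,"xyz": [0,0,-30],"angular": [0,0,0]}
    - {"grip": 0,"xyz": [0,0,-50],"angular": [0,0,0]}
    - {"grip": 0,"xyz": [0,0,-70],"angular": [0,0,0]}
    - {"grip": 0,"xyz": [0,0,-90],"angular": [0,0,0]}
    - {"grip": 0,"xyz": [0,0,-110],"angular": [0,0,0]}
    - {"grip": 0,"xyz": [0,0,-110],"angular": [0,0,0]}
    - {"grip": 0,"xyz": [0,0,-110],"angular": [0,0,0]}

```text
time_s: 3.3
tcp_pos: [0.4815, -0.2508, 0.1772]
ee_rot: [[-0.997, 0.08, -0.0], [0.08, 0.997, 0.001], [0.0, 0.001, -1.0]]
wrist_force: [-0.5, 0.3, -4.0]
gripper_width: 0.157
gripper_force: 29.9
```

```bash
python3 - <<'E'
from h import *
c=cap("side","pics/s2.png");d=cap("top","pics/t2.png");s=r.sense();print(s["time_s"],s["tcp_pos"],s["ee_rot"],s["wrist_force"],s["moment"],s["gripper_width"])
a=cv2.imread("pics/s2.png")[60:220,300:460];b=cv2.imread("pics/t2.png")[200:290,340:430]
cv2.imwrite("pics/c2.png",np.hstack([cv2.resize(a,(400,400),interpolation=2),cv2.resize(b,(400,400),interpolation=2)]))
E
```

```text
3.4 [ 0.480999   -0.25070448  0.17608084] [[-0.9968209   0.07962113 -0.00292669]
 [ 0.07961766  0.99682465  0.00128232]
 [ 0.00301949  0.00104523 -0.9999949 ]] [ 0.67847281 -0.35718032 -3.79138778] [-0.00223587 -0.02217711 -0.01607978] 0.15661624328960044
```

View pics/c2.png

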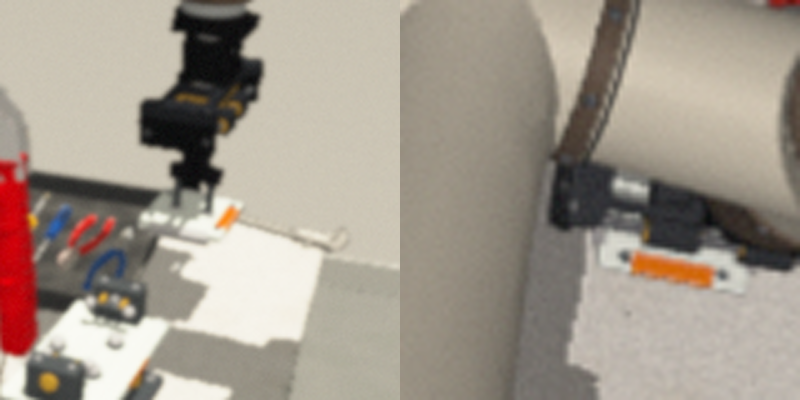

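The plate is held and hangs level, with its stripe at side crop (228,217) and top crop (672,268), and the wrist reads a weight of about 4 N. I'll triangulate the stripe to find the plate's offset in the hand.

```bash
cat >> h.py <<'E'
def orange(c,box):
    x0,x1,y0,y1=box;h=cv2.cvtColor(c["img"],cv2.COLOR_RGB2HSV)[y0:y1,x0:x1]
    m=cv2.inRange(h,(5,150,120),(20,255,255));n,l,st,ce=cv2.connectedComponentsWithStats(m)
    i=1+np.argmax(st[1:,4]);return ce[i]+[x0,y0],st[i,4],cv2.minAreaRect(np.argwhere(l==i)[:,::-1].astype(np.float32))
def tri(ra,rb):
    A=[];b=[]
    for o,d in(ra,rb):
        d=d/np.linalg.norm(d);M=np.eye(3)-np.outer(d,d);A.append(M);b.append(M@o)
    return np.linalg.lstsq(np.vstack(A),np.hstack(b),rcond=None)[0]
E
python3 - <<'E'
from h import *
s=r.capture("side");t=r.capture("top");q=r.sense()
us,a,_=orange(s,(370,410,120,170));ut,b,rc=orange(t,(380,430,240,275));print(us,a,ut,b,rc)
m=tri(ray(s,us),ray(t,ut));print("mark",m, "plane z:",atz(t,ut,m[2]))
R=q["ee_rot"];print("mark in tool mm",(R.T@(m-q["tcp_pos"]))*1000,q["tcp_pos"])
print("reproj",proj(s,m),proj(t,m))
# targets: dock
h=.0524+.018
th=np.radians(-4.89);print("dock axis x",np.cos(th),np.sin(th))
E
```

```text
[390.80769231 147.26923077] 26 [400.87096774 260.27419355] 62 ((20.65384292602539, 20.23076820373535), (17.45433235168457, 3.3339738845825195), 11.309932708740234)
mark [ 0.44347403 -0.24787006  0.12137141] plane z: [ 0.44380972 -0.24783426  0.12137141]
mark in tool mm [ 3.77747086e+01 -2.68661886e-02  5.48661146e+01] [ 0.48128828 -0.25088604  0.17612728]
reproj [[390.6801156  147.25042532]] [[400.87546651 260.40148836]]
dock axis x 0.9963601890810808 -0.08524302677822329
```

>>> move_arm:
  series:
    - {"grip": 0,"xyz": [0,10,-15],"angular": [0,0,0.005]}
    - {"grip": 0,"xyz": [-4,35,-28],"angular": [0,0,0.005]}
    - {"grip": 0,"xyz": [-8,65,-28],"angular": [0,0,0.005]}
    - {"grip": 0,"xyz": [-12,95,-28],"angular": [0,0,0.005]}
    - {"grip": 0,"xyz": [-16,125,-28],"angular": [0,0,0.005]}
    - {"grip": 0,"xyz": [-20,155,-28],"angular": [0,0,0.005]}
    - {"grip": 0,"xyz": [-24,185,-28],"angular": [0,0,0.005]}
    - {"grip": 0,"xyz": [-27,210,-28],"angular": [0,0,0.005]}
    - {"grip": 0,"xyz": [-29,224,-28],"angular": [0,0,0.005]}
    - {"grip": 0,"xyz": [-29,224,-28],"angular": [0,0,0.005]}

```text
time_s: 4.5
tcp_pos: [0.529, -0.0288, 0.2049]
ee_rot: [[-0.997, 0.082, -0.001], [0.082, 0.997, -0.0], [0.001, -0.0, -1.0]]
wrist_force: [-0.3, 0.4, -4.3]
gripper_width: 0.159
gripper_force: 29.9
```

```bash
python3 - <<'E'
from h import *
s=cap("side","pics/s3.png");t=cap("top","pics/t3.png");q=r.sense();print(q["time_s"],q["tcp_pos"],q["ee_rot"],q["wrist_force"])
d=np.array([.528,-.030]);th=np.radians(-4.89)
for z in(.13,.086):
  P=[d[0]-.038*np.cos(th),d[1]-.038*np.sin(th),z+.016];print(proj(s,P),proj(t,P))
a=cv2.imread("pics/s3.png")[110:270,260:420];b=cv2.imread("pics/t3.png")[190:280,280:370]
cv2.imwrite("pics/c3.png",np.hstack([cv2.resize(a,(400,400),interpolation=2),cv2.resize(b,(400,400),interpolation=2)]))
E
```

```text
4.6 [ 0.52837618 -0.03032759  0.20497538] [[-9.96478975e-01  8.38289650e-02 -1.53556030e-03]
 [ 8.38297307e-02  9.96479996e-01 -4.41140800e-04]
 [ 1.49317474e-03 -5.68313139e-04 -9.99998724e-01]] [ 0.21447413 -0.1179215  -2.66987055]
[[351.98421448 175.36800049]] [[320.46383385 233.25578046]]
[[350.84537941 192.10031178]] [[320.67077809 235.15368632]]
```

View pics/c3.png

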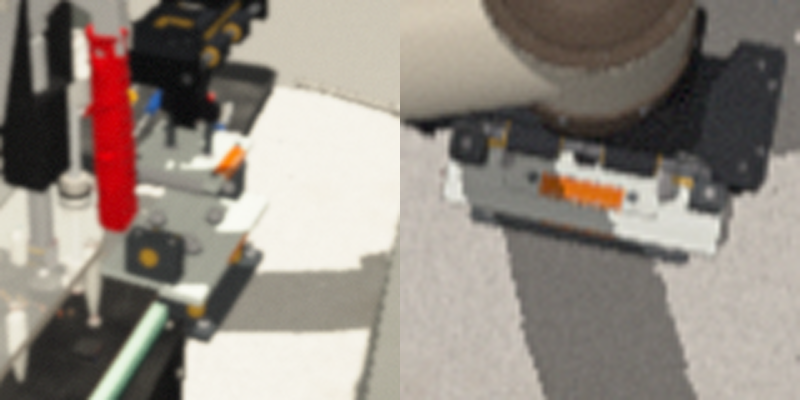

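In the top view the held stripe lies at pixel (321,232.8), and the dock axis predicts (320.5,233.3), so the plate is aligned over the dock. I'll lower it to just above the rollers, then feel the way down.

>>> move_arm:
  series:
    - {"grip": 0,"xyz": [0.5,0.5,10],"angular": [0,0,0.002]}
    - {"grip": 0,"xyz": [0.5,0.5,20],"angular": [0,0,0.002]}
    - {"grip": 0,"xyz": [0.5,0.5,30],"angular": [0,0,0.002]}
    - {"grip": 0,"xyz": [0.5,0.5,36],"angular": [0,0,0.002]}
    - {"grip": 0,"xyz": [0.5,0.5,38],"angular": [0,0,0.002]}
    - {"grip": 0,"xyz": [0.5,0.5,40],"angular": [0,0,0.002]}
    - {"grip": 0,"xyz": [0.5,0.5,40],"angular": [0,0,0.002]}

```text
time_s: 5.3
tcp_pos: [0.5284, -0.0296, 0.1655]
ee_rot: [[-0.996, 0.086, 0.0], [0.086, 0.996, -0.0], [-0.0, -0.0, -1.0]]
wrist_force: [0.3, 0.8, -4.1]
gripper_width: 0.159
gripper_force: 29.9
```

>>> move_arm:
  series:
    - {"grip": 0,"xyz": [0,0,1],"angular": [0,0,0]}
    - {"grip": 0,"xyz": [0,0,2],"angular": [0,0,0]}
    - {"grip": 0,"xyz": [0,0,3],"angular": [0,0,0]}

```text
time_s: 5.6
tcp_pos: [0.5288, -0.0292, 0.1631]
ee_rot: [[-0.996, 0.086, 0.002], [0.086, 0.996, 0.001], [-0.002, 0.001, -1.0]]
wrist_force: [-0.2, 2.8, -0.1]
gripper_width: 0.159
gripper_force: 29.9
```

>>> move_arm:
  series:
    - {"grip": 0,"xyz": [0,0,1],"angular": [0,0,0]}
    - {"grip": 0,"xyz": [0,0,2],"angular": [0,0,0]}

```text
time_s: 5.8
tcp_pos: [0.5293, -0.0291, 0.1619]
ee_rot: [[-0.996, 0.085, 0.003], [0.085, 0.996, 0.001], [-0.003, 0.001, -1.0]]
wrist_force: [-1.0, 3.7, 3.8]
gripper_width: 0.156
gripper_force: 29.9
```

>>> move_arm:
  series:
    - {"grip": 0,"xyz": [0,0,1],"angular": [0,0,0]}
    - {"grip": 0,"xyz": [0,0,2],"angular": [0,0,0]}

```text
time_s: 6.0
tcp_pos: [0.5296, -0.0291, 0.1599]
ee_rot: [[-0.996, 0.085, 0.004], [0.085, 0.996, 0.001], [-0.004, 0.001, -1.0]]
wrist_force: [-0.9, 4.8, 6.5]
gripper_width: 0.157
gripper_force: 29.9
```

Contact is at a TCP height of about 0.163. The sideways force of +4.8 N says the plate sits about 1 mm too far towards -y, so I'll correct that while going down.

>>> move_arm:
  series:
    - {"grip": 0,"xyz": [0,0.7,0.5],"angular": [0,0,0]}
    - {"grip": 0,"xyz": [0.3,1.2,1],"angular": [0,0,0]}
    - {"grip": 0,"xyz": [0.5,1.2,2],"angular": [0,0,0]}

```text
time_s: 6.3
tcp_pos: [0.5295, -0.0288, 0.1584]
ee_rot: [[-0.996, 0.085, 0.004], [0.085, 0.996, -0.001], [-0.004, -0.001, -1.0]]
wrist_force: [-0.1, -0.3, 7.6]
gripper_width: 0.162
gripper_force: 29.9
```

>>> move_arm:
  series:
    - {"grip": 0,"xyz": [0,0,1],"angular": [0,0,0]}
    - {"grip": 0,"xyz": [0,0,2],"angular": [0,0,0]}

```text
time_s: 6.5
tcp_pos: [0.5296, -0.0289, 0.1567]
ee_rot: [[-0.996, 0.085, 0.005], [0.085, 0.996, -0.001], [-0.005, -0.001, -1.0]]
wrist_force: [-0.8, 0.2, 9.4]
gripper_width: 0.159
gripper_force: 29.9
```

>>> move_arm:
  series:
    - {"grip": 0,"xyz": [0,0,1],"angular": [0,0,0]}
    - {"grip": 0,"xyz": [0,0,2],"angular": [0,0,0]}

```text
time_s: 6.7
tcp_pos: [0.5297, -0.0289, 0.155]
ee_rot: [[-0.996, 0.085, 0.005], [0.085, 0.996, -0.001], [-0.005, -0.001, -1.0]]
wrist_force: [-1.0, 1.2, 10.6]
gripper_width: 0.159
gripper_force: 29.9
```

>>> move_arm:
  series:
    - {"grip": 0,"xyz": [0.7,0,1],"angular": [0,0,0]}
    - {"grip": 0,"xyz": [1.5,0.2,2],"angular": [0,0,0]}

```text
time_s: 6.9
tcp_pos: [0.5292, -0.0287, 0.153]
ee_rot: [[-0.996, 0.085, 0.007], [0.084, 0.996, -0.001], [-0.007, -0.001, -1.0]]
wrist_force: [2.3, -1.8, 6.4]
gripper_width: 0.158
gripper_force: 29.9
```

>>> move_arm:
  series:
    - {"grip": 0,"xyz": [0,0,1],"angular": [0,0,0]}
    - {"grip": 0,"xyz": [0,0,2],"angular": [0,0,0]}

```text
time_s: 7.1
tcp_pos: [0.5278, -0.0286, 0.1492]
ee_rot: [[-0.996, 0.086, 0.004], [0.086, 0.996, -0.001], [-0.004, -0.0, -1.0]]
wrist_force: [3.3, -1.6, -2.8]
gripper_width: 0.157
gripper_force: 29.9
```

>>> move_arm:
  series:
    - {"grip": 0,"xyz": [0,0,1],"angular": [0,0,0]}
    - {"grip": 0,"xyz": [0,0,2],"angular": [0,0,0]}

```text
time_s: 7.3
tcp_pos: [0.5249, -0.0282, 0.1444]
ee_rot: [[-0.996, 0.087, -0.004], [0.087, 0.996, 0.0], [0.004, -0.0, -1.0]]
wrist_force: [2.7, -0.7, -10.2]
gripper_width: 0.159
gripper_force: 29.9
```

>>> move_arm:
  series:
    - {"grip": 0,"xyz": [0,0,1],"angular": [0,0,0]}
    - {"grip": 0,"xyz": [0,0,2],"angular": [0,0,0]}

```text
time_s: 7.5
tcp_pos: [0.5247, -0.0282, 0.1432]
ee_rot: [[-0.996, 0.087, -0.005], [0.087, 0.996, -0.001], [0.005, -0.001, -1.0]]
wrist_force: [-0.6, -0.6, -5.0]
gripper_width: 0.155
gripper_force: 29.9
```

>>> move_arm:
  series:
    - {"grip": 0,"xyz": [0,0,0.5],"angular": [0,0,0]}
    - {"grip": 0,"xyz": [0,0,1],"angular": [0,0,0]}
    - {"grip": 0,"xyz": [0,0,1],"angular": [0,0,0]}

```text
time_s: 7.8
tcp_pos: [0.5252, -0.0282, 0.1429]
ee_rot: [[-0.996, 0.086, -0.003], [0.086, 0.996, -0.0], [0.003, -0.001, -1.0]]
wrist_force: [-1.3, -1.2, -7.6]
gripper_width: 0.154
gripper_force: 29.9
```

>>> move_arm:
  series:
    - {"grip": 0,"xyz": [0,0,0.5],"angular": [0,0,0]}
    - {"grip": 0,"xyz": [0,0,1],"angular": [0,0,0]}
    - {"grip": 0,"xyz": [0,0,1],"angular": [0,0,0]}

```text
time_s: 8.1
tcp_pos: [0.5259, -0.0282, 0.1422]
ee_rot: [[-0.996, 0.086, -0.001], [0.086, 0.996, -0.0], [0.001, -0.0, -1.0]]
wrist_force: [-0.8, -1.0, -7.9]
gripper_width: 0.155
gripper_force: 29.9
```

>>> move_arm:
  series:
    - {"grip": 0,"xyz": [0,0,0.5],"angular": [0,0,0]}
    - {"grip": 0,"xyz": [0,0,1],"angular": [0,0,0]}
    - {"grip": 0,"xyz": [0,0,1],"angular": [0,0,0]}

```text
time_s: 8.4
tcp_pos: [0.5265, -0.0281, 0.1417]
ee_rot: [[-0.996, 0.086, 0.0], [0.086, 0.996, -0.0], [-0.0, -0.0, -1.0]]
wrist_force: [-1.9, -1.3, -6.3]
gripper_width: 0.157
gripper_force: 29.9
```

>>> move_arm:
  series:
    - {"grip": 0,"xyz": [0,0,0.5],"angular": [0,0,0]}
    - {"grip": 0,"xyz": [0,0,1],"angular": [0,0,0]}
    - {"grip": 0,"xyz": [0,0,1],"angular": [0,0,0]}

```text
time_s: 8.7
tcp_pos: [0.5267, -0.0282, 0.1415]
ee_rot: [[-0.996, 0.086, 0.001], [0.086, 0.996, -0.0], [-0.001, -0.0, -1.0]]
wrist_force: [-2.9, -2.3, 0.7]
gripper_width: 0.162
gripper_force: 29.9
```

>>> move_arm:
  series:
    - {"grip": 0,"xyz": [0,0,0.5],"angular": [0,0,0]}
    - {"grip": 0,"xyz": [0,0,1],"angular": [0,0,0]}
    - {"grip": 0,"xyz": [0,0,1],"angular": [0,0,0]}

```text
time_s: 9.0
tcp_pos: [0.5268, -0.0283, 0.1413]
ee_rot: [[-0.996, 0.085, 0.001], [0.085, 0.996, -0.001], [-0.001, -0.001, -1.0]]
wrist_force: [-5.9, -1.8, 7.2]
gripper_width: 0.154
gripper_force: 29.9
```

Resistance rises steeply: about 7 N per mm commanded, with almost no motion. The plate is on the balls. I'll press a little more with the sideways load eased, then look before letting go.

>>> move_arm:
  series:
    - {"grip": 0,"xyz": [0.5,0,0.4],"angular": [0,0,0]}
    - {"grip": 0,"xyz": [0.8,-0.2,0.8],"angular": [0,0,0]}
    - {"grip": 0,"xyz": [0.8,-0.2,0.8],"angular": [0,0,0]}

```text
time_s: 9.3
tcp_pos: [0.5267, -0.0283, 0.1413]
ee_rot: [[-0.996, 0.085, 0.003], [0.085, 0.996, -0.001], [-0.003, -0.0, -1.0]]
wrist_force: [-5.0, -1.8, 9.4]
gripper_width: 0.161
gripper_force: 29.9
```

```bash
python3 - <<'E'
from h import *
s=cap("side","pics/s4.png");t=cap("top","pics/t4.png");q=r.sense();print(q["time_s"],q["tcp_pos"],q["wrist_force"],q["moment"],[k for k in q if "roll" in k])
a=cv2.imread("pics/s4.png")[130:250,280:400];b=cv2.imread("pics/t4.png")[190:280,280:370]
cv2.imwrite("pics/c4.png",np.hstack([cv2.resize(a,(400,400),interpolation=2),cv2.resize(b,(400,400),interpolation=2)]))
us,A,_=orange(s,(330,370,170,205));ut,B,_=orange(t,(300,340,222,245));m=tri(ray(s,us),ray(t,ut));print(us,A,ut,B,"mark",m)
E
```

```text
9.4 [ 0.52673139 -0.0282831   0.14129002] [-5.41002408 -1.87276986  8.77124114] [-0.61304696  1.74042425 -0.05226602] []
[350.7037037  198.44444444] 54 [320.05357143 235.82142857] 56 mark [ 0.48945129 -0.02492356  0.08607455]
```

View pics/c4.png

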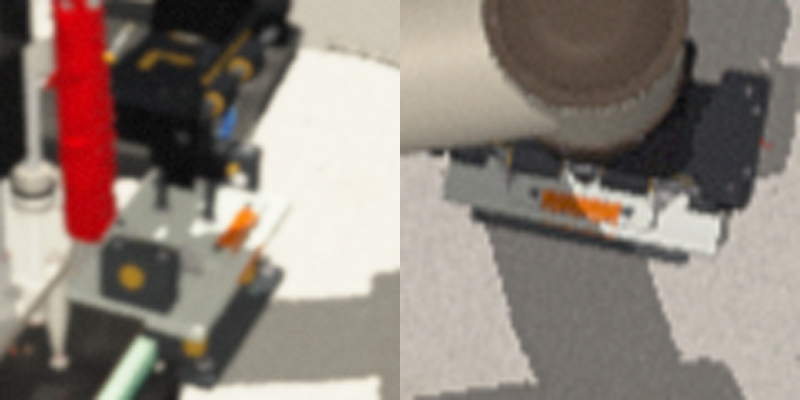

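The plate sits flat between the housings. The stripe triangulates to z = 86.1 mm against 86.4 mm expected for home, and the stripes line up. It is seated and held down with about 13 N, so I'll let go and rise.

>>> move_arm:
  series:
    - {"grip": 0.55,"xyz": [0,0,0],"angular": [0,0,0]}
    - {"grip": 0.55,"xyz": [0,0,0],"angular": [0,0,0]}
    - {"grip": 0.55,"xyz": [0,0,0],"angular": [0,0,0]}
    - {"grip": 0.55,"xyz": [0,0,0],"angular": [0,0,0]}
    - {"grip": 0.55,"xyz": [0,0,0],"angular": [0,0,0]}
    - {"grip": 0.55,"xyz": [0,0,0],"angular": [0,0,0]}

```text
time_s: 10.0
tcp_pos: [0.5258, -0.0281, 0.1387]
ee_rot: [[-0.996, 0.086, 0.0], [0.086, 0.996, 0.0], [-0.0, 0.0, -1.0]]
wrist_force: [0.3, -0.0, -1.0]
gripper_width: 0.533
gripper_force: 0.0
```

>>> move_arm:
  series:
    - {"grip": 0.55,"xyz": [0,0,-4],"angular": [0,0,0]}
    - {"grip": 0.55,"xyz": [0,0,-12],"angular": [0,0,0]}
    - {"grip": 0.55,"xyz": [0,0,-25],"angular": [0,0,0]}
    - {"grip": 0.55,"xyz": [0,0,-45],"angular": [0,0,0]}
    - {"grip": 0.55,"xyz": [0,0,-70],"angular": [0,0,0]}
    - {"grip": 0.55,"xyz": [0,0,-100],"angular": [0,0,0]}
    - {"grip": 0.55,"xyz": [25,0,-125],"angular": [0,0,0]}
    - {"grip": 0.55,"xyz": [55,-20,-125],"angular": [0,0,0]}
    - {"grip": 0.55,"xyz": [75,-50,-125],"angular": [0,0,0]}
    - {"grip": 0.55,"xyz": [75,-90,-125],"angular": [0,0,0]}

```text
time_s: 11.0
tcp_pos: [0.441, -0.1113, 0.2653]
ee_rot: [[-0.997, 0.083, 0.002], [0.083, 0.997, 0.001], [-0.002, 0.001, -1.0]]
wrist_force: [2.1, -0.5, 0.2]
gripper_width: 0.548
gripper_force: 0.0
```

>>> move_arm:
  series:
    - {"grip": 0.55,"xyz": [0,-45,0],"angular": [0,0,0]}
    - {"grip": 0.55,"xyz": [0,-90,0],"angular": [0,0,0]}
    - {"grip": 0.55,"xyz": [0,-130,0],"angular": [0,0,0]}
    - {"grip": 0.55,"xyz": [0,-150,0],"angular": [0,0,0]}
    - {"grip": 0.55,"xyz": [0,-150,0],"angular": [0,0,0]}

```text
time_s: 11.5
tcp_pos: [0.4298, -0.263, 0.2642]
ee_rot: [[-0.996, 0.09, 0.0], [0.09, 0.996, -0.0], [-0.0, -0.0, -1.0]]
wrist_force: [0.2, -0.1, 0.1]
gripper_width: 0.546
gripper_force: 0.0
```

```bash
python3 - <<'E'
from h import *
s=cap("side","pics/s5.png");t=cap("top","pics/t5.png");q=r.sense();print(q["time_s"],q["tcp_pos"],q["wrist_force"])
a=cv2.imread("pics/s5.png")[130:250,280:400];b=cv2.imread("pics/t5.png")[180:280,270:370]
cv2.imwrite("pics/c5.png",np.hstack([cv2.resize(a,(400,400),interpolation=2),cv2.resize(b,(400,400),interpolation=2)]))
us,A,_=orange(s,(330,370,170,205));ut,B,_=orange(t,(300,340,222,245));m=tri(ray(s,us),ray(t,ut));print(us,A,ut,B,"mark",m)
E
```

```text
11.6 [ 0.43000929 -0.26095181  0.26407993] [ 0.41469307 -0.00604621  0.33429762]
[351.03773585 198.18867925] 53 [317.95454545 235.45454545] 44 mark [ 0.48835777 -0.01927932  0.09075238]
```

View pics/c5.png

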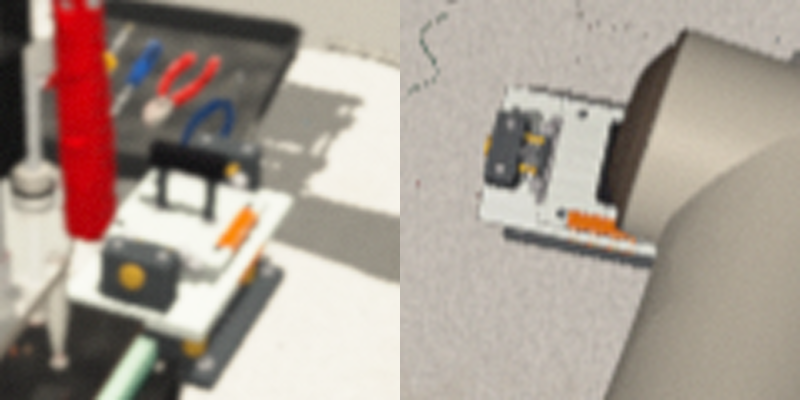

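The side view shows the plate flat between the rollers. Its stripe is at (351.0,198.2), where it was while held, and the upright handle is at crop (188,180). The top view is partly hidden by the arm, so I disregard that triangulation. I'll hand the job in.

```bash
python3 -c "
from station import r
print(r.finish_job())"
```

```text
the job is handed in; nothing more can be done
None
```

The plate went down by hand onto the three balls, stripe to stripe, and was let go only after the landing was felt; peak force read was about 11 N. The last side view shows it unmoved. I inferred the roller snap from the wrist force, as the roller readings aren't in the state. The job was handed in at about 12 s, and no verdict was returned.

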